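Lay out the fletching bench

ROBOT

A 6-joint arm with a two-finger parallel gripper is mounted at the origin on the work surface. World frame = base frame: x ahead of the robot, y to its left, z up, the work surface at z = 0. Lengths are in mm, angles in degrees, forces in N, time in s.
With the tool pointing down it reaches from about 375 to 750 mm from the base axis. Payload 9 kg.
Tool frame: the origin (TCP) lies at the very end of the fingers, on their centre line; the grasp point (between the pads) lies 19 mm behind it; z points along the fingers, y is the line along which they close (so a half turn about z gives the same grasp; the last joint's range is limited). The gripper opens to 85 mm and grips with 20 to 120 N. Pads are 22 mm wide; open, the fingers measure 114 mm over their backs; the gripper's body (76 mm by 85 mm) begins 54 mm behind the grasp point. The pads swing forward as they close: fully open they stand 13 mm farther back than shut.
Start: joints at [51.87, 5.964, 5.575, 89.605, 0, 77.527], TCP at [259.799, 540.871, 231.331] pointing down, gripper open.
Joint ranges: [-171.21, 171.21], [-48.23, 106.86], [-62.78, 66.21], [-105.2, 120.99], [-86.42, 89.51], [-180, 180]. Speed limits (degrees/s): [127.2, 127.2, 147.25, 180, 180, 180].

INTERFACE

Orientations are given as a 3x3 rotation matrix whose columns are the frame's x, y, z axes.
In Python, from station import env gives the robot as it stands.
- The arm moves only by the tool jog_arm, never from a script. Its argument "commands" is a list of rows, each a list of 7 numbers: the shift along the tool's x, y, z in units of 0.03 m (1.0 is 0.03 m), then the turn, a rotation vector about the tool's x, y, z in units of 4 degrees (1.0 is 4 degrees), then the closure, from -1 (fully open) to 1 (shut). A call has 1 to 5 rows; each row shifts and turns the commanded pose from where the row before left it, along the tool's axes as they then stand; what a row does not reach is not made up. A row lasts 1/12 s, in which the tool goes at most 41.7 mm and 7.16 degrees, less where a joint would pass 70% of its speed; a pose out of reach is approached as far as the arm can. A call with a number of a shift or a turn outside -1 to 1 is refused whole. A call with a gripper value outside its range is refused whole. The fingers move at their own pace and stop on an object; the grip force is fixed at half the most. Time passes only in rows, so rows that do not move let the fingers close. It gives the time, the measured TCP pose, the force, the opening and the grip force at its end, in the units of the state.
- env.read_state(): the state, without advancing time (a new reading comes with each control period).
- env.capture(name): name is "scene" or "top" or "wrist"; returns the picture (420x560x3 uint8, blue, green, red); there is no depth.
- env.get_calibration(name): a dict with "K" (3x3 intrinsics, pixels), "view" (4x4, takes a point from world to camera coordinates). Camera axes: x right, y down, z forward; pixel columns grow to the right and rows downward; lengths in mm; the calibration is good to about 2 mm. A picture is of the moment at which its call begins: read the wrist's pose just before it. get_calibration takes no time and is no camera call; for the wrist camera it gives the pose at the moment of the call.
- env.finish_job(): hands the job in; it is judged then, once.
Trained networks look in the newest picture that a camera, given by its name, has taken for a name from the list of things; names that differ only in an ending like _2 or _b are one class to them, and where a whole thing is asked for, a point or a joint stands for the part that bears it (a point fixed in the world has none). Each returns a list of dicts, best first, with "confidence" (0 to 1); they miss things now and then, are a little off and sometimes report something else, mostly with a low value. They report only what shows in the picture. A call takes as long as a camera call.
- env.look_for(camera, label): "bbox" ([left, top, right, bottom] as shares, 0 to 1, of the picture: columns of its width, rows of its height, round what is visible of it).
- env.outline_of(camera, label): "region" (420x560 bool, what is visible of it) and "bbox" ([left, top, right, bottom] as shares, 0 to 1, of the picture: columns of its width, rows of its height, round what is visible of it).
The state is a dict: "time_s": time; "joint_pos": joint angles; "qvel": joint speeds; "joint_efforts": joint torques, N m; "tcp_pos": TCP position; "eef_rot": TCP orientation; "wrist_force": force on the tool from outside, world axes, zero at the start; "ft_torque": the same for the moment, N m; "width": finger opening in mm; "gripper_force": force on a finger pad.
Only numpy, scipy, OpenCV 4.12 (cv2) and the standard library are available. Lean on these libraries where they do the work, as an engineer would, in place of code of your own. Each camera call takes 0.05 s, during which the arm holds its last target. There are 200 camera calls.

TASK

Lay out the bench for fletching arrows: stand the bottles in the three wells of the plywood caddy, the glue (slim round bottle with a pointed nozzle) in the well nearest the fletching jig, the accelerator (round bottle with a spray head) in the middle well next to it, and the primer (square bottle) in the far well. Stand the wide jar on the bench in the gap between caddy and jig, in line with the row of wells, midway between them, and put the small jar centred on top of its lid. Do not tip any bottle over, and leave the scale, the pliers and the screwdriver where they are.

Things in the scene. Friction and masses are not known exactly. Their poses are not given: they have to be found in the camera images.
- caddy: Plywood bottle caddy fixed to the bench: open-topped, 198 mm long (its y) by 70 mm deep (x) by 45 mm high, walls 6 mm. Three square wells, 58 x 58 mm inside, in a row: centres at y = -64, 0 and +64 mm, x = 0 in its frame; well floor 6 mm above the bench. Origin: centre of its underside. Its x points away from the robot within 0.15 rad.
- jig: Three-station arrow fletching jig, black steel, fixed to the bench: base plate 124 (x) x 150 (y) mm, with three sloping beds with clamps, about 130 mm high at the far side, 50 mm at the near side. Origin: centre of its underside. It stands beyond one end of the caddy (+y or -y, it varies), about in line, 145 to 172 mm of gap between the caddy's end and the base plate.
- glue: Slim round black bottle of glue, 34 mm diameter, straight-sided up to 80 mm, then a shoulder and a pointed white nozzle up to 108 mm; about 60 g; loose, starts upright; origin at the centre of its underside, z up
- accelerator: Round black bottle of accelerator, 42 mm diameter, straight-sided up to 80 mm, with a white finger-spray head (32 x 16 mm) up to 102 mm; about 90 g; loose, starts upright; origin at the centre of its underside, z up
- primer: Square black bottle of primer, 40 x 40 mm, flat sides (facing its x and y) up to 80 mm, with a round white cap of 26 mm up to 100 mm; about 100 g; loose, starts upright; origin at the centre of its underside, z up
- wide_jar: Wide low clear jar with flat black lid, full of vanes, 60 mm diameter, 44 mm high; rigid, about 110 g; loose, starts upright; origin at the centre of its underside, z up
- small_jar: Small clear jar with flat black lid, full of nocks, 44 mm diameter, 36 mm high; rigid, about 60 g; loose, starts upright; origin at the centre of its underside, z up
- scale: Bystander: black electronic scale with a round steel pan, 130 (x) x 86 (y) mm, 25 mm high, standing beyond the caddy's other end; origin at the centre of its underside
- pliers: Bystander: pliers with black handles, 155 mm long, 52 mm wide, lying at the left of the bench along their x axis, handles to -x; origin under their middle
- screwdriver: Bystander: screwdriver with red handle, 150 mm long, lying at the right of the bench along its x axis, handle to -x; origin under its middle

How it is judged:
By the outcome, as a careful person would: the job done as asked, in the order asked, and still so for the second after the job is handed in, with the robot touching nothing.
It also fails if it takes over 128 s, if anything falls off the work surface, if the arm or the gripper's body presses on something with over 40 N, if the wrist force passes 120 N, or if a joint passes its speed limit or range.

## Working session

There is one attempt and no reset: what is moved stays moved. The work goes in short steps, Python scripts to look and compute and a tool call to move; the robot and the scene stay as the last step left them, time stands still between calls to the robot, and variables do not carry over. Pictures are saved under pics/ and viewed, at most 14 in all, crops included, and the job is handed in when it is done.

Besides the shell and the picture viewer there is one more tool, called after "Emit:" as name([rows], argument=value, ...), one row to a line, values as JSON. jog_arm: Moves the arm, as the interface text tells. Its arguments: {"type":"object","properties":{"commands":{"type":"array","items":{"type":"array","items":{"type":"number"}}}},"required":["commands"]}

```bash
mkdir -p pics; ls; python3 - <<'E'
from station import env
import cv2,numpy as np
for c in ("top","scene"):
    im=env.capture(c); cv2.imwrite(f"pics/{c}0.png",im)
    k=env.get_calibration(c); print(c,np.round(k["K"],1).tolist(),np.round(k["view"],3).tolist())
    for l in "caddy jig glue accelerator primer wide_jar small_jar scale pliers screwdriver".split():
        print(l,[(np.round(np.array(d["bbox"])*[560,420,560,420]).astype(int).tolist(),round(d["confidence"],2)) for d in env.look_for(c,l)[:2]])
s=env.read_state(); print(s["time_s"],s["tcp_pos"],s["eef_rot"],s["width"])
E
```

```text
pics
top [[401.0, 0.0, 280.5], [0.0, 401.0, 214.9], [0.0, 0.0, 1.0]] [[-0.022, -1.0, 0.02, 0.527], [-0.987, 0.019, -0.157, 525.745], [0.156, -0.024, -0.987, 923.775], [0.0, 0.0, 0.0, 1.0]]
caddy [([245, 158, 326, 194], 0.56), ([172, 275, 192, 287], 0.27)]
jig [([113, 158, 190, 210], 0.93)]
glue [([168, 271, 193, 289], 0.86)]
accelerator [([321, 244, 342, 266], 0.86)]
primer [([372, 248, 400, 271], 0.7), ([320, 243, 344, 265], 0.65)]
wide_jar [([212, 242, 235, 273], 0.87)]
small_jar [([264, 241, 280, 259], 0.83), ([208, 242, 236, 271], 0.35)]
scale [([399, 142, 446, 198], 0.86)]
pliers [([94, 251, 148, 302], 0.64)]
screwdriver [([411, 244, 455, 293], 0.98)]
scene [[515.7, 0.0, 285.1], [0.0, 515.7, 201.5], [0.0, 0.0, 1.0]] [[0.383, 0.923, 0.02, -186.808], [0.624, -0.243, -0.743, -300.062], [-0.681, 0.297, -0.669, 1505.435], [0.0, 0.0, 0.0, 1.0]]
caddy [([246, 208, 349, 276], 0.56)]
jig [([384, 157, 470, 230], 0.75)]
glue [([345, 119, 359, 156], 0.63)]
accelerator [([209, 160, 230, 208], 0.83), ([314, 156, 341, 182], 0.71)]
primer [([149, 170, 173, 213], 0.64)]
wide_jar [([314, 157, 343, 182], 0.93)]
small_jar [([273, 176, 292, 196], 0.66)]
scale [([96, 266, 168, 336], 0.63)]
pliers [([379, 130, 435, 153], 0.82)]
screwdriver [([82, 193, 130, 239], 0.88), ([96, 265, 167, 335], 0.28)]
1.1 [259.79071057 540.85610002 231.31897596] [[-9.01401952e-01  4.32983279e-01  3.62796079e-05]
 [ 4.32983281e-01  9.01401950e-01  5.44139168e-05]
 [-9.14219315e-06  6.47572744e-05 -9.99999998e-01]] 85.58680700300489
```

```bash
python3 - <<'E'
import cv2,numpy as np
im=cv2.imread("pics/top0.png"); cv2.imwrite("pics/top0c.png",cv2.resize(im[130:310,85:465],None,fx=2.1,fy=2.1,interpolation=cv2.INTER_CUBIC))
E
```

```text
(no output)
```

View pics/top0c.png

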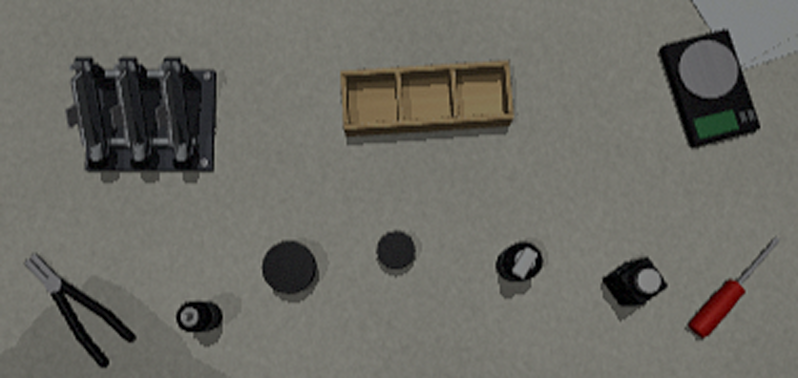

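View pics/scene0.png

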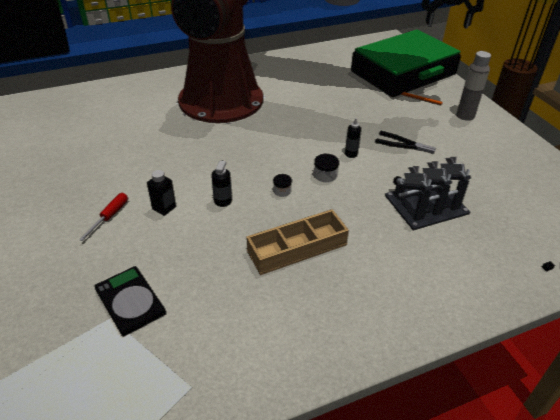

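The top view (crop scale 2.1) shows the jig at left (+y), the caddy in the middle and the scale at right. The front row is glue (200,317), wide jar (290,267), small jar (396,250), accelerator (519,262) and primer (636,283). The scene view agrees with this. Next I fit poses from the outlines.

```bash
cat > h.py <<'E'
from station import env
import cv2,numpy as np
from scipy.optimize import minimize
def circ(r,z,n=24):
    t=np.arange(n)*2*np.pi/n; return np.c_[r*np.cos(t),r*np.sin(t),np.full(n,z)]
def box(a,b,z0,z1): return np.array([[sx*a/2,sy*b/2,z] for sx in(-1,1) for sy in(-1,1) for z in(z0,z1)])
M={"glue":np.vstack([circ(17,0),circ(17,80),circ(3,108)]),
"accelerator":np.vstack([circ(21,0),circ(21,80),box(32,16,95,102)]),
"primer":np.vstack([box(40,40,0,80),circ(13,100)]),
"wide_jar":np.vstack([circ(30,0),circ(30,44)]),"small_jar":np.vstack([circ(22,0),circ(22,36)]),
"caddy":box(70,198,0,45)}
def proj(cal,P):
    P=np.atleast_2d(P); q=(cal["view"]@np.c_[P,np.ones(len(P))].T)[:3]; p=cal["K"]@q; return (p[:2]/p[2]).T
def unproj(cal,uv,z):
    V=cal["view"];R=V[:3,:3];c=-R.T@V[:3,3];d=R.T@np.linalg.inv(cal["K"])@np.r_[uv,1]
    return c+d*(z-c[2])/d[2]
def place(n,p):
    c,s=np.cos(p[2]),np.sin(p[2]); return M[n]@np.array([[c,-s,0],[s,c,0],[0,0,1]]).T+[p[0],p[1],0]
S=4
def cost(n,p,obs):
    e=0
    for cal,reg in obs:
        h=cv2.convexHull(((proj(cal,place(n,p))+.5)*S).astype(np.float32)).astype(np.int32)
        m=np.zeros(reg.shape,np.uint8); cv2.fillConvexPoly(m,h,1); e+=1-(m&reg).sum()/max(1,(m|reg).sum())
    return e/len(obs)
def observe(cam,n):
    cal=env.get_calibration(cam); o=env.outline_of(cam,n)
    if not o: return None
    reg=cv2.resize(o[0]["region"].astype(np.uint8)*255,None,fx=S,fy=S,interpolation=cv2.INTER_LINEAR)>127
    return (cal,reg.astype(np.uint8)),o[0]["confidence"]
def fit(n,obs,p0,yaws=(0,)):
    best=None
    for y in yaws:
        r=minimize(lambda p:cost(n,p,obs),[*p0[:2],y],method="Nelder-Mead",options=dict(initial_simplex=[[p0[0],p0[1],y],[p0[0]+15,p0[1],y],[p0[0],p0[1]+15,y],[p0[0],p0[1],y+.25]],xatol=.01,fatol=1e-4))
        if best is None or r.fun<best.fun: best=r
    return best
E
cat > s1.py <<'E'
from h import *
env.capture("top");env.capture("scene")
for n in M:
    obs={c:observe(c,n) for c in("top","scene")}
    cal,reg=obs["top"][0]; v,u=np.nonzero(reg); p0=unproj(cal,[u.mean()/S,v.mean()/S],30)
    ya=(0,) if n=="caddy" else ((-.5,0,.5) if n in("primer","accelerator") else (0,))
    for k in(["top"],["scene"],["top","scene"]):
        r=fit(n,[obs[c][0] for c in k],p0,ya); print(n,k,np.round(r.x[:2],1),round(np.degrees(r.x[2]),1),"cost",round(r.fun,3),[round(obs[c][1],2) for c in k],"R",round(np.hypot(*r.x[:2])))
cal=env.get_calibration("top")
for uv in([187.4,163.3],[186.4,211.4],[126.9,211.4]): print("jig",np.round(unproj(cal,uv,8)))
E
python3 s1.py; python3 - <<'E'
import sys;sys.path.insert(0,'.')
from h import *
im=env.capture("wrist");cv2.imwrite("pics/w0.png",im);k=env.get_calibration("wrist");s=env.read_state()
print(np.round(k["K"],1).tolist()); R=np.array(s["eef_rot"]);V=k["view"];c=-V[:3,:3].T@V[:3,3];print("cam in tool",R.T@(c-s["tcp_pos"]),np.round(V[:3,:3]@R,3))
E
```

```text
glue ['top'] [376.6 229. ] 3.1 cost 0.066 [0.55] R 441
glue ['scene'] [376.6 228.1] 8.6 cost 0.108 [0.64] R 440
glue ['top', 'scene'] [376.3 228.5] 7.9 cost 0.091 [0.55, 0.64] R 440
accelerator ['top'] [ 428.1 -129.6] -2.2 cost 0.079 [0.75] R 447
accelerator ['scene'] [ 426.6 -127.7] -20.5 cost 0.141 [0.92] R 445
accelerator ['top', 'scene'] [ 428.2 -128.8] -29.2 cost 0.118 [0.75, 0.92] R 447
primer ['top'] [ 404.  -259.1] -58.4 cost 0.058 [0.8] R 480
primer ['scene'] [ 403.9 -257.9] 20.2 cost 0.087 [0.57] R 479
primer ['top', 'scene'] [ 404.3 -259. ] 28.9 cost 0.086 [0.8, 0.57] R 480
wide_jar ['top'] [429.3 130.3] 12.7 cost 0.044 [0.64] R 449
wide_jar ['scene'] [428.3 129.4] 0.0 cost 1.0 [0.75] R 447
wide_jar ['top', 'scene'] [429.3 130.3] 12.7 cost 0.522 [0.64, 0.75] R 449
small_jar ['top'] [446.5   9.7] 6.3 cost 0.067 [0.67] R 447
small_jar ['scene'] [444.6  10.3] 13.1 cost 0.089 [0.78] R 445
small_jar ['top', 'scene'] [446.4   9.7] 7.7 cost 0.082 [0.67, 0.78] R 446
caddy ['top'] [625.4 -30. ] 3.0 cost 0.029 [0.76] R 626
caddy ['scene'] [623.7 -29. ] 2.3 cost 0.033 [0.8] R 624
caddy ['top', 'scene'] [624.9 -29.6] 3.0 cost 0.034 [0.76, 0.8] R 626
jig [668. 222.   8.]
jig [544. 222.   8.]
jig [547. 369.   8.]
[[373.2, 0.0, 280.6], [0.0, 373.2, 209.2], [0.0, 0.0, 1.0]]
cam in tool [  70.45528224   -0.4374563  -141.87106079] [[-0.     1.     0.   ]
 [-0.96  -0.    -0.279]
 [-0.279 -0.     0.96 ]]
```

The top and scene fits agree within about 2 mm. The caddy is at (625,-29.6) with 3° yaw, and the jig edge is at y≈222, giving a gap of about 153 mm, which is within the given range. Next is a planner that prints rows, then the first approach.

```bash
cat > plan.py <<'E'
# python3 plan.py grip "x y z yaw" ["x y z yaw" ...]  (yaw of tool y in world, deg; tool down)
import sys,numpy as np
from station import env
s=env.read_state();p=np.array(s["tcp_pos"]);R=np.array(s["eef_rot"]);y=np.degrees(np.arctan2(R[1,1],R[0,1]))
print("now",round(s["time_s"],2),np.round(p,1),"yaw",round(y,1),"w",round(s["width"],1),"F",np.round(s["wrist_force"],1),"g",s["gripper_force"])
g=float(sys.argv[1]);rows=[]
for w in sys.argv[2:]:
    t=np.array([float(v) for v in w.split()]);dy=(y-t[3]+180)%360-180
    n=int(max(1,np.ceil(np.abs(t[:3]-p).max()/29-1e-6),np.ceil(np.linalg.norm(t[:3]-p)/36),np.ceil(abs(dy)/3.95)))
    for k in range(n,0,-1):
        while 1:
            c,sn=np.cos(np.radians(y)),np.sin(np.radians(y));A=np.array([[-sn,c,0],[c,sn,0],[0,0,-1]]).T
            A[:,0]=np.cross(A[:,1],A[:,2])
            q=2 if k==1 else 1
            a=np.round(A.T@((t[:3]-p)/k)/30,q);dy=(y-t[3]+180)%360-180;r=np.round(dy/k/4,q)
            if np.abs(a).max()<=1 and abs(r)<=1:break
            k+=1
        rows.append([*a,0,0,r,g]);p=p+A@a*30;y-=r*4
print("end",p,y)
for i in range(0,len(rows),5):print(str([[float(v)+0 for v in r] for r in rows[i:i+5]]).replace(".0,",",").replace(".0]","]").replace(" ",""))
E
python3 plan.py -1 "376.5 228.5 150 0"
```

```text
now 1.85 [259.8 540.9 231.3] yaw 64.3 w 85.1 F [-0.1 -0.4  0.8] g 0.0
end [376.63755402 228.4251647  150.00660683] -0.016107556927234423
[[-0.5,-0.5,0.2,0,0,0.9,-1],[-0.5,-0.4,0.2,0,0,0.9,-1],[-0.5,-0.4,0.2,0,0,1,-1],[-0.5,-0.4,0.2,0,0,0.9,-1],[-0.6,-0.3,0.1,0,0,1,-1]]
[[-0.6,-0.3,0.2,0,0,0.9,-1],[-0.6,-0.2,0.1,0,0,1,-1],[-0.6,-0.2,0.2,0,0,0.9,-1],[-0.6,-0.2,0.1,0,0,1,-1],[-0.6,-0.1,0.2,0,0,0.9,-1]]
[[-0.7,-0.1,0.1,0,0,1,-1],[-0.7,0,0.2,0,0,0.9,-1],[-0.6,0,0.1,0,0,1,-1],[-0.7,0.1,0.2,0,0,0.9,-1],[-0.6,0.1,0.1,0,0,1,-1]]
[[-0.6,0.2,0.2,0,0,0.9,-1],[-0.67,0.21,0.11,0,0,0.99,-1]]
```

Emit:
jog_arm([
  [-0.5,-0.5,0.2,0,0,0.9,-1],
  [-0.5,-0.4,0.2,0,0,0.9,-1],
  [-0.5,-0.4,0.2,0,0,1,-1],
  [-0.5,-0.4,0.2,0,0,0.9,-1],
  [-0.6,-0.3,0.1,0,0,1,-1],
])

```text
time_s: 2.27
tcp_pos: [292.5, 446.7, 203.6]
eef_rot: [[-0.712, 0.702, -0.001], [0.702, 0.712, -0.0], [0.0, -0.001, -1.0]]
wrist_force: [0.6, 0.5, 0.4]
width: 85.1
gripper_force: 0.0
```

Emit:
jog_arm([
  [-0.6,-0.3,0.2,0,0,0.9,-1],
  [-0.6,-0.2,0.1,0,0,1,-1],
  [-0.6,-0.2,0.2,0,0,0.9,-1],
  [-0.6,-0.2,0.1,0,0,1,-1],
  [-0.6,-0.1,0.2,0,0,0.9,-1],
])

```text
time_s: 2.68
tcp_pos: [325.2, 357.3, 180.6]
eef_rot: [[-0.447, 0.895, 0.001], [0.895, 0.447, 0.0], [0.0, 0.001, -1.0]]
wrist_force: [0.4, 0.0, -0.4]
width: 85.1
gripper_force: 0.0
```

Emit:
jog_arm([
  [-0.7,-0.1,0.1,0,0,1,-1],
  [-0.7,0,0.2,0,0,0.9,-1],
  [-0.6,0,0.1,0,0,1,-1],
  [-0.7,0.1,0.2,0,0,0.9,-1],
  [-0.6,0.1,0.1,0,0,1,-1],
])

```text
time_s: 3.1
tcp_pos: [360.9, 264.0, 158.9]
eef_rot: [[-0.128, 0.992, 0.0], [0.992, 0.128, -0.0], [-0.0, 0.0, -1.0]]
wrist_force: [-0.4, 0.8, -0.4]
width: 85.6
gripper_force: 0.0
```

Emit:
jog_arm([
  [-0.6,0.2,0.2,0,0,0.9,-1],
  [-0.67,0.21,0.11,0,0,0.99,-1],
  [0,0,0,0,0,0,-1],
])

```text
time_s: 3.35
tcp_pos: [377.4, 226.0, 149.3]
eef_rot: [[0.007, 1.0, -0.0], [1.0, -0.007, -0.001], [-0.001, -0.0, -1.0]]
wrist_force: [-0.5, 1.0, -0.5]
width: 85.8
gripper_force: 0.0
```

```bash
cat > wfit.py <<'E'
import sys
from h import *
n=sys.argv[1];p0=[float(v) for v in sys.argv[2:4]];ya=[np.radians(float(v)) for v in sys.argv[4:]] or (0,)
im=env.capture("wrist")
if n!="-":
    o=observe("wrist",n)
    if o:
        r=fit(n,[o[0]],p0,ya);print(n,np.round(r.x[:2],1),round(np.degrees(r.x[2]),1),"cost",round(r.fun,3),"conf",round(o[1],2))
    else: print("none")
E
python3 wfit.py glue 376 228; python3 plan.py -1 "376.5 228.5 44 0"; python3 - <<'E'
from station import env;import cv2
cv2.imwrite("pics/w1.png",env.capture("wrist"))
E
```

```text
glue [373.9 231.3] 2.5 cost 0.043 conf 0.62
now 3.45 [376.8 228.  150. ] yaw -0.1 w 85.5 F [-0.4  0.4 -0.1] g 0.0
end [376.53214355 228.62292407  44.14582736] 0.008596808144784474
[[0,0,0.9,0,0,0,-1],[0,0,0.9,0,0,0,-1],[0,0,0.9,0,0,0,-1],[0.02,-0.01,0.83,0,0,-0.02,-1]]
```

View pics/w1.png

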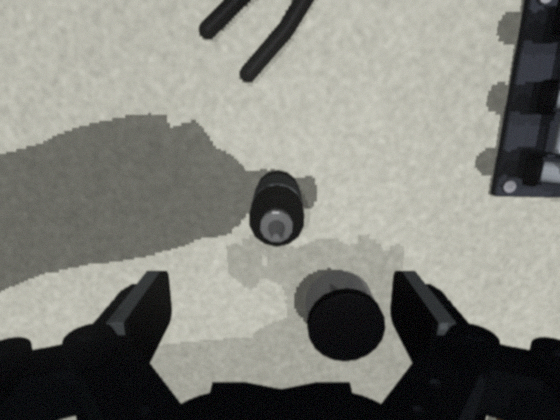

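The wrist view shows the glue standing at (277,215), clear of the open fingers, and the wide jar lower at (345,320). I descend and grip.

Emit:
jog_arm([
  [0,0,0.9,0,0,0,-1],
  [0,0,0.9,0,0,0,-1],
  [0,0,0.9,0,0,0,-1],
  [0.05,-0.04,0.83,0,0,0,-1],
  [0,0,0,0,0,0,-1],
])

```text
time_s: 3.92
tcp_pos: [371.9, 230.0, 39.7]
eef_rot: [[-0.002, 1.0, -0.006], [1.0, 0.002, -0.001], [-0.001, -0.006, -1.0]]
wrist_force: [-0.8, -0.9, -0.1]
width: 85.2
gripper_force: 0.0
```

Emit:
jog_arm([
  [0,0,0,0,0,0,1],
  [0,0,0,0,0,0,1],
  [0,0,0,0,0,0,1],
  [0,0,0,0,0,0,1],
  [0,0,0,0,0,0,1],
])

```text
time_s: 4.33
tcp_pos: [376.4, 230.3, 45.9]
eef_rot: [[0.0, 1.0, 0.002], [1.0, -0.0, 0.001], [0.001, 0.002, -1.0]]
wrist_force: [-2.6, 0.9, 6.7]
width: 32.4
gripper_force: 58.6
```

Emit:
jog_arm([
  [0,0,0,0,0,0,1],
  [0,0,0,0,0,0,1],
  [0,0,0,0,0,0,1],
])

```text
time_s: 4.58
tcp_pos: [376.5, 230.3, 45.8]
eef_rot: [[0.0, 1.0, 0.002], [1.0, -0.0, 0.001], [0.001, 0.002, -1.0]]
wrist_force: [-1.8, 0.6, 7.5]
width: 32.3
gripper_force: 58.8
```

```bash
python3 plan.py 1 "376.5 228.5 130 0" "621.5 34.5 130 3" "621.5 34.5 70 3"
```

```text
now 4.58 [376.5 230.3  45.8] yaw -0.0 w 32.3 F [-1.8  0.6  7.5] g 58.76461394364014
end [621.55632652  34.54531654  70.13447946] 2.987130478266232
[[0,0,-0.9,0,0,0,1],[0,0,-1,0,0,0,1],[-0.06,0,-0.91,0,0,0,1],[-0.7,0.9,0,0,0,-0.1,1],[-0.7,0.9,0,0,0,-0.1,1]]
[[-0.7,0.9,0,0,0,-0.1,1],[-0.7,0.9,0,0,0,-0.1,1],[-0.8,0.9,0,0,0,-0.1,1],[-0.8,0.9,0,0,0,-0.1,1],[-0.8,0.9,0,0,0,-0.1,1]]
[[-0.7,0.8,0,0,0,0,1],[-0.78,0.89,0,0,0,-0.05,1],[0,0,0.7,0,0,0,1],[0,0,0.7,0,0,0,1],[0,0,0.6,0,0,0,1]]
```

Emit:
jog_arm([
  [0,0,-0.9,0,0,0,1],
  [0,0,-1,0,0,0,1],
  [-0.06,0,-0.91,0,0,0,1],
  [-0.7,0.9,0,0,0,-0.1,1],
  [-0.7,0.9,0,0,0,-0.1,1],
])

```text
time_s: 5.0
tcp_pos: [431.5, 186.7, 131.6]
eef_rot: [[-0.017, 1.0, 0.005], [1.0, 0.017, 0.001], [0.001, 0.005, -1.0]]
wrist_force: [0.8, 0.2, -0.9]
width: 32.5
gripper_force: 59.5
```

Emit:
jog_arm([
  [-0.7,0.9,0,0,0,-0.1,1],
  [-0.7,0.9,0,0,0,-0.1,1],
  [-0.8,0.9,0,0,0,-0.1,1],
  [-0.8,0.9,0,0,0,-0.1,1],
  [-0.8,0.9,0,0,0,-0.1,1],
])

```text
time_s: 5.42
tcp_pos: [569.3, 74.6, 129.1]
eef_rot: [[-0.049, 0.999, 0.001], [0.999, 0.049, 0.0], [-0.0, 0.001, -1.0]]
wrist_force: [0.1, -0.0, 0.3]
width: 32.0
gripper_force: 59.5
```

Emit:
jog_arm([
  [-0.7,0.8,0,0,0,0,1],
  [-0.78,0.89,0,0,0,-0.05,1],
  [0,0,0,0,0,0,1],
  [0,0,0,0,0,0,1],
])

```text
time_s: 5.75
tcp_pos: [621.3, 32.8, 128.0]
eef_rot: [[-0.05, 0.999, -0.001], [0.999, 0.05, 0.0], [0.0, -0.001, -1.0]]
wrist_force: [-0.7, 0.4, 0.0]
width: 32.5
gripper_force: 59.6
```

```bash
python3 plan.py 1  "621.5 34.5 52.5 3"; python3 - <<'E'
import sys;sys.path.insert(0,'.')
from h import *
im=env.capture("wrist");k=env.get_calibration("wrist")
def cad(x,y,z,c=(624.9,-29.6),a=np.radians(3)): return [c[0]+x*np.cos(a)-y*np.sin(a),c[1]+x*np.sin(a)+y*np.cos(a),z]
for X in [cad(sx*35,sy*99,45) for sx in(-1,1) for sy in(-1,1)]+[cad(sx*29,64+sy*29,45) for sx in(-1,1) for sy in(-1,1)]:
    u,v=proj(k,X)[0]; cv2.circle(im,(int(u),int(v)),3,(0,0,255),-1)
cv2.imwrite("pics/w2.png",im)
for c in("top","scene"):
    env.capture(c); 
E
```

```text
now 5.75 [621.3  32.8 128. ] yaw 2.9 w 32.5 F [-0.7  0.4  0. ] g 59.64600246632472
end [621.50977945  34.60696294  52.36118535] 2.9818508006776625
[[0,0,0.8,0,0,0,1],[0,0,0.9,0,0,0,1],[0.06,0.01,0.82,0,0,-0.03,1]]
```

View pics/w2.png

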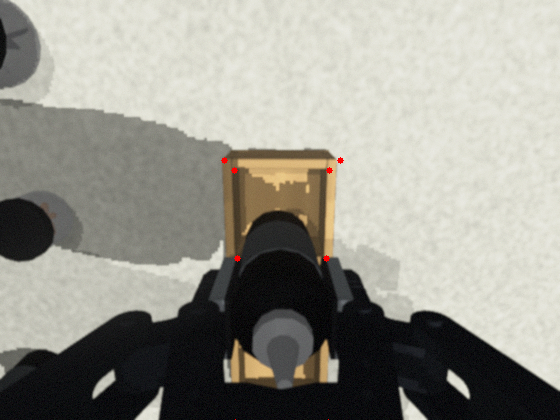

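The wrist view shows the glue bottle held upright over the end well, with bottle and caddy both centred on column 280. The projected caddy corners fall within 2–4 px of the real ones. I lower and release.

Emit:
jog_arm([
  [0,0,0.7,0,0,0,1],
  [0,0,0.7,0,0,0,1],
  [0.06,0,0.7,0,0,0,1],
  [0,0,0.4,0,0,0,1],
  [0,0,0,0,0,0,1],
])

```text
time_s: 6.32
tcp_pos: [618.5, 37.0, 52.4]
eef_rot: [[-0.053, 0.999, -0.003], [0.999, 0.053, 0.0], [0.0, -0.003, -1.0]]
wrist_force: [-0.4, -0.2, 0.0]
width: 32.6
gripper_force: 60.2
```

Emit:
jog_arm([
  [0,0,0,0,0,0,1],
  [0,0,0,0,0,0,1],
])

```text
time_s: 6.48
tcp_pos: [620.6, 36.4, 54.3]
eef_rot: [[-0.053, 0.999, 0.001], [0.999, 0.053, -0.0], [-0.0, 0.001, -1.0]]
wrist_force: [-0.5, 0.2, -1.0]
width: 32.7
gripper_force: 60.2
```

Emit:
jog_arm([
  [0,0,0.06,0,0,0,1],
  [0,0,0,0,0,0,0],
  [0,0,0,0,0,0,-0.5],
  [0,0,0,0,0,0,-1],
  [0,0,0,0,0,0,-1],
])

```text
time_s: 6.9
tcp_pos: [620.6, 36.0, 51.8]
eef_rot: [[-0.052, 0.999, 0.0], [0.999, 0.052, 0.0], [0.0, 0.0, -1.0]]
wrist_force: [-0.2, -0.8, 0.9]
width: 76.9
gripper_force: 0.0
```

Emit:
jog_arm([
  [0,0,0,0,0,0,-1],
  [0,0,-0.7,0,0,0,-1],
  [0,0,-0.9,0,0,0,-1],
  [0,0,-1,0,0,0,-1],
  [0,0,-1,0,0,0,-1],
])

```text
time_s: 7.32
tcp_pos: [620.0, 36.0, 160.6]
eef_rot: [[-0.052, 0.999, -0.001], [0.999, 0.052, 0.0], [0.0, -0.001, -1.0]]
wrist_force: [-0.5, 0.7, -0.2]
width: 85.2
gripper_force: 0.0
```

```bash
python3 plan.py -1 "428 -129 150 0"
```

```text
now 7.32 [620.   36.  160.6] yaw 3.0 w 85.2 F [-0.5  0.7 -0.2] g 0.0
end [ 427.9935838  -129.13504359  150.0572985 ] 0.01966670816575647
[[-0.6,-0.8,0,0,0,0.1,-1],[-0.7,-0.8,0.1,0,0,0.1,-1],[-0.7,-0.8,0,0,0,0.1,-1],[-0.7,-0.8,0.1,0,0,0.1,-1],[-0.6,-0.8,0,0,0,0.1,-1]]
[[-0.7,-0.9,0.1,0,0,0.1,-1],[-0.7,-0.8,0,0,0,0.1,-1],[-0.63,-0.85,0.05,0,0,0.04,-1]]
```

Emit:
jog_arm([
  [-0.6,-0.8,0,0,0,0.1,-1],
  [-0.7,-0.8,0.1,0,0,0.1,-1],
  [-0.7,-0.8,0,0,0,0.1,-1],
  [-0.7,-0.8,0.1,0,0,0.1,-1],
  [-0.6,-0.8,0,0,0,0.1,-1],
])

```text
time_s: 7.73
tcp_pos: [503.1, -68.4, 153.2]
eef_rot: [[-0.017, 1.0, -0.0], [1.0, 0.017, -0.0], [-0.0, -0.0, -1.0]]
wrist_force: [0.1, 0.1, 0.1]
width: 85.4
gripper_force: 0.0
```

Emit:
jog_arm([
  [-0.7,-0.9,0.1,0,0,0.1,-1],
  [-0.7,-0.8,0,0,0,0.1,-1],
  [-0.63,-0.85,0.05,0,0,0.04,-1],
  [0,0,0,0,0,0,-1],
  [0,0,0,0,0,0,-1],
])

```text
time_s: 8.15
tcp_pos: [427.9, -130.1, 149.3]
eef_rot: [[0.002, 1.0, 0.001], [1.0, -0.002, -0.0], [-0.0, 0.001, -1.0]]
wrist_force: [0.2, 1.0, -0.2]
width: 85.4
gripper_force: 0.0
```

```bash
python3 wfit.py accelerator 428 -129 -30 0 ;python3 plan.py -1 "428 -129 44 0"
```

```text
none
now 8.25 [ 428.9 -129.1  149.4] yaw 0.0 w 85.3 F [0.2 1.2 0.7] g 0.0
end [ 428.04119144 -129.13408843   44.08242118] 0.010494621556294024
[[0,0,0.9,0,0,0,-1],[0,0,0.9,0,0,0,-1],[0,0,0.9,0,0,0,-1],[0,-0.03,0.81,0,0,0,-1]]
```

Emit:
jog_arm([
  [0,0,0.9,0,0,0,-1],
  [0,0,0.9,0,0,0,-1],
  [0,0,0.9,0,0,0,-1],
  [0,-0.03,0.8,0,0,0,-1],
  [0,0,0,0,0,0,-1],
])

```text
time_s: 8.67
tcp_pos: [425.5, -126.6, 39.5]
eef_rot: [[-0.002, 1.0, -0.006], [1.0, 0.002, 0.004], [0.004, -0.006, -1.0]]
wrist_force: [-0.3, -0.2, -0.9]
width: 85.8
gripper_force: 0.0
```

Emit:
jog_arm([
  [0,0,0,0,0,0,1],
  [0,0,0,0,0,0,1],
  [0,0,0,0,0,0,1],
  [0,0,0,0,0,0,1],
  [0,0,0,0,0,0,1],
])

```text
time_s: 9.08
tcp_pos: [428.6, -129.8, 46.1]
eef_rot: [[-0.001, 1.0, 0.002], [1.0, 0.001, -0.002], [-0.002, 0.002, -1.0]]
wrist_force: [-3.4, 0.1, 6.5]
width: 40.5
gripper_force: 59.5
```

Emit:
jog_arm([
  [0,0,0,0,0,0,1],
  [0,0,0,0,0,0,1],
])

```text
time_s: 9.25
tcp_pos: [428.6, -129.9, 46.1]
eef_rot: [[-0.0, 1.0, 0.002], [1.0, 0.0, -0.002], [-0.002, 0.002, -1.0]]
wrist_force: [-2.0, 0.5, 6.5]
width: 40.6
gripper_force: 59.5
```

```bash
python3 plan.py 1 "428 -129 130 0" "624.5 -29.6 130 3"; python3 - <<'E'
from station import env;import cv2
cv2.imwrite("pics/w3.png",env.capture("wrist"))
E
```

```text
now 9.25 [ 428.6 -129.9   46.1] yaw 0.0 w 40.6 F [-2.   0.5  6.5] g 59.5152747281827
end [624.62506105 -29.73144176 130.11059604] 2.985116642569071
[[0,0,-0.9,0,0,0,1],[0,0,-0.9,0,0,0,1],[0.03,-0.02,-1,0,0,0.01,1],[0.5,0.9,0,0,0,-0.1,1],[0.5,0.9,0,0,0,-0.1,1]]
[[0.4,1,0,0,0,-0.1,1],[0.5,0.9,0,0,0,-0.1,1],[0.4,1,0,0,0,-0.1,1],[0.4,1,0,0,0,-0.1,1],[0.47,0.92,0,0,0,-0.15,1]]
```

View pics/w3.png

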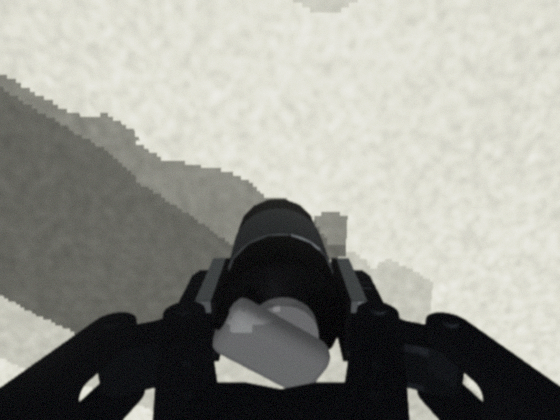

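The wrist view shows the accelerator gripped upright, its spray head around (270,340), between the pads. I move it to the middle well.

Emit:
jog_arm([
  [0,0,-0.9,0,0,0,1],
  [0,0,-0.9,0,0,0,1],
  [0.03,0,-1,0,0,0,1],
  [0.5,0.9,0,0,0,-0.1,1],
  [0.5,0.9,0,0,0,-0.1,1],
])

```text
time_s: 9.72
tcp_pos: [483.9, -99.3, 132.0]
eef_rot: [[-0.012, 1.0, 0.006], [1.0, 0.012, -0.003], [-0.003, 0.006, -1.0]]
wrist_force: [0.2, -0.9, -1.3]
width: 40.7
gripper_force: 61.0
```

Emit:
jog_arm([
  [0.4,1,0,0,0,-0.1,1],
  [0.5,0.9,0,0,0,-0.1,1],
  [0.4,1,0,0,0,-0.1,1],
  [0.4,1,0,0,0,-0.1,1],
  [0.47,0.92,0,0,0,-0.15,1],
])

```text
time_s: 10.13
tcp_pos: [626.2, -28.3, 128.9]
eef_rot: [[-0.053, 0.999, 0.002], [0.999, 0.053, -0.0], [-0.0, 0.001, -1.0]]
wrist_force: [-0.2, -0.7, -1.2]
width: 40.6
gripper_force: 61.0
```

Emit:
jog_arm([
  [0,0,0,0,0,0,1],
  [0,0,0,0,0,0,1],
  [0,0,0,0,0,0,1],
])

```text
time_s: 10.38
tcp_pos: [624.1, -29.0, 128.5]
eef_rot: [[-0.053, 0.999, 0.0], [0.999, 0.053, -0.0], [-0.0, 0.0, -1.0]]
wrist_force: [-0.4, -0.2, -0.7]
width: 41.0
gripper_force: 61.1
```

```bash
python3 plan.py 1 "624.5 -29.6 52.5 3"; python3 - <<'E'
import sys;sys.path.insert(0,'.')
from h import *
im=env.capture("wrist")
cv2.imwrite("pics/w4.png",im)
E
```

```text
now 10.38 [624.1 -29.  128.5] yaw 3.0 w 41.0 F [-0.4 -0.2 -0.7] g 61.142740964423865
end [624.39256039 -29.57098937  52.61915369] 2.9947567365926235
[[0,0,0.8,0,0,0,1],[0,0,0.9,0,0,0,1],[-0.02,0.01,0.83,0,0,0.01,1]]
```

View pics/w4.png

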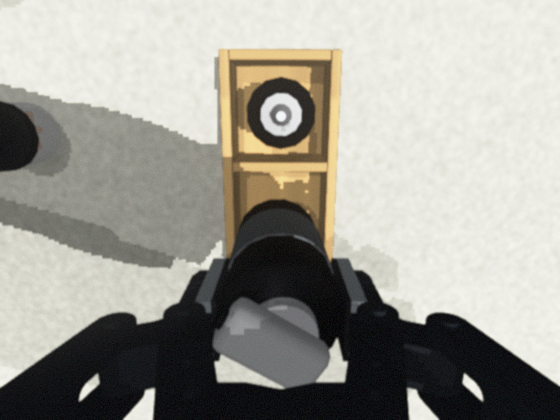

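The glue stands upright and centred in the end well at (281,115). The accelerator is held upright over the middle well at column 280. I lower and release it.

Emit:
jog_arm([
  [0,0,0.7,0,0,0,1],
  [0,0,0.7,0,0,0,1],
  [-0.02,0,0.7,0,0,0,1],
  [0,0,0.4,0,0,0,1],
  [0,0,0,0,0,0,1],
])

```text
time_s: 10.85
tcp_pos: [622.4, -30.1, 52.6]
eef_rot: [[-0.052, 0.999, -0.002], [0.999, 0.052, -0.0], [0.0, -0.002, -1.0]]
wrist_force: [0.3, 0.5, -0.7]
width: 40.4
gripper_force: 60.5
```

Emit:
jog_arm([
  [0,0,0,0,0,0,1],
  [0,0,0.05,0,0,0,1],
  [0,0,0,0,0,0,1],
])

```text
time_s: 11.1
tcp_pos: [624.3, -29.8, 52.1]
eef_rot: [[-0.052, 0.999, 0.001], [0.999, 0.052, -0.0], [-0.0, 0.001, -1.0]]
wrist_force: [0.6, -0.3, 0.5]
width: 40.4
gripper_force: 60.5
```

Emit:
jog_arm([
  [0,0,0,0,0,0,0],
  [0,0,0,0,0,0,-0.5],
  [0,0,0,0,0,0,-1],
  [0,0,0,0,0,0,-1],
  [0,0,0,0,0,0,-1],
])

```text
time_s: 11.52
tcp_pos: [624.2, -29.5, 51.7]
eef_rot: [[-0.053, 0.999, 0.0], [0.999, 0.053, 0.0], [0.0, 0.0, -1.0]]
wrist_force: [0.3, -0.2, -0.0]
width: 84.8
gripper_force: 0.0
```

Emit:
jog_arm([
  [0,0,-0.7,0,0,0,-1],
  [0,0,-0.9,0,0,0,-1],
  [0,0,-1,0,0,0,-1],
  [0,0,-1,0,0,0,-1],
])

```text
time_s: 11.85
tcp_pos: [623.7, -29.4, 160.5]
eef_rot: [[-0.053, 0.999, -0.001], [0.999, 0.053, 0.0], [0.0, -0.001, -1.0]]
wrist_force: [0.7, 0.2, 0.7]
width: 85.5
gripper_force: 0.0
```

```bash
python3 plan.py -1 "404 -259 150 29"
```

```text
now 11.85 [623.7 -29.4 160.5] yaw 3.0 w 85.5 F [0.7 0.2 0.7] g 0.0
end [ 419.85216698 -242.61515684  151.51411143] 27.02713291953072
[[-0.8,-0.9,0,0,0,-0.7,-1],[-0.8,-0.9,0,0,0,-0.7,-1],[-0.7,-0.9,0.1,0,0,-0.7,-1],[-0.7,-1,0,0,0,-0.7,-1],[-0.6,-1,0.1,0,0,-0.7,-1]]
[[-0.6,-1,0,0,0,-0.7,-1],[-0.5,-1,0.1,0,0,-0.8,-1],[-0.3,-0.7,0,0,0,-0.5,-1],[-0.3,-0.8,0,0,0,-0.5,-1]]
```

Emit:
jog_arm([
  [-0.8,-0.9,0,0,0,-0.7,-1],
  [-0.8,-0.9,0,0,0,-0.7,-1],
  [-0.7,-0.9,0.1,0,0,-0.7,-1],
  [-0.7,-1,0,0,0,-0.7,-1],
  [-0.6,-1,0.1,0,0,-0.7,-1],
])

```text
time_s: 12.27
tcp_pos: [499.6, -158.7, 154.0]
eef_rot: [[-0.296, 0.955, 0.001], [0.955, 0.296, -0.001], [-0.001, 0.001, -1.0]]
wrist_force: [-0.2, -0.6, 0.6]
width: 85.3
gripper_force: 0.0
```

Emit:
jog_arm([
  [-0.6,-1,0,0,0,-0.7,-1],
  [-0.5,-1,0.1,0,0,-0.8,-1],
  [-0.3,-0.7,0,0,0,-0.5,-1],
  [-0.3,-0.8,0,0,0,-0.5,-1],
  [-0.25,-0.7,0,0,0,-0.5,-1],
])

```text
time_s: 12.68
tcp_pos: [403.8, -260.0, 150.7]
eef_rot: [[-0.486, 0.874, 0.0], [0.874, 0.486, -0.0], [-0.0, 0.0, -1.0]]
wrist_force: [-0.3, 0.0, -0.5]
width: 85.6
gripper_force: 0.0
```

Emit:
jog_arm([
  [0,0,0,0,0,0,-1],
  [0,0,0,0,0,0,-1],
  [0,0,0,0,0,0,-1],
])

```text
time_s: 12.93
tcp_pos: [405.2, -258.8, 150.7]
eef_rot: [[-0.484, 0.875, 0.0], [0.875, 0.484, 0.0], [-0.0, 0.0, -1.0]]
wrist_force: [0.2, -0.2, -0.3]
width: 85.4
gripper_force: 0.0
```

```bash
sed -i 's#n=int(.*#n=int(max(1,np.ceil(np.linalg.norm(t[:3]-p)/29),np.ceil(abs(dy)/3.9)))#' plan.py
python3 wfit.py primer 404 -259 10 29 45 ;python3 plan.py -1 "404 -259 44 29"; python3 - <<'E'
import sys;sys.path.insert(0,'.')
from h import *
im=env.capture("wrist");k=env.get_calibration("wrist")
for X in place("primer",(404,-259,np.radians(29)))[:8]:
    u,v=proj(k,X)[0]; cv2.circle(im,(int(u),int(v)),2,(0,0,255),-1)
cv2.imwrite("pics/w5.png",im)
E
```

```text
primer [ 401.1 -257.2] 31.9 cost 0.058 conf 0.87
now 13.03 [ 405.5 -258.4  150.6] yaw 29.1 w 85.3 F [-0.9  0.1 -0.4] g 0.0
end [ 404.03437438 -258.87072055   44.09265343] 28.98263357561857
[[0,0,0.9,0,0,0,-1],[0,0,0.9,0,0,0,-1],[0,0,0.9,0,0,0,-1],[0.01,-0.05,0.85,0,0,0.02,-1]]
```

View pics/w5.png

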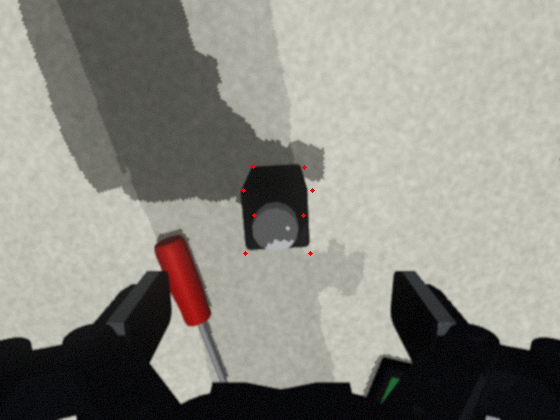

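The wrist view shows the primer turned about 3° from the tool, with its top edge running (245,249)→(309,245). That puts its yaw at about 32°, matching the wrist fit. The screwdriver at (185,280) lies below fingertip height, so I turn 3° and descend.

```bash
python3 plan.py -1 "402.8 -257.3 44 32"
```

```text
now 13.08 [ 405.5 -258.4  150.6] yaw 29.1 w 85.2 F [-0.4  0.7 -0.3] g 0.0
end [ 402.71467425 -257.25386013   44.09487974] 31.997657609566108
[[0,0,0.9,0,0,-0.2,-1],[0,0,0.9,0,0,-0.2,-1],[0,0,0.9,0,0,-0.2,-1],[0.08,-0.06,0.85,0,0,-0.13,-1]]
```

Emit:
jog_arm([
  [0,0,0.9,0,0,-0.2,-1],
  [0,0,0.9,0,0,-0.2,-1],
  [0,0,0.9,0,0,-0.2,-1],
  [0.08,-0.06,0.8,0,0,-0.1,-1],
  [0,0,0,0,0,0,-1],
])

```text
time_s: 13.5
tcp_pos: [400.1, -254.6, 40.7]
eef_rot: [[-0.528, 0.849, -0.005], [0.849, 0.528, 0.006], [0.007, -0.001, -1.0]]
wrist_force: [-0.5, 0.8, -0.4]
width: 85.2
gripper_force: 0.0
```

Emit:
jog_arm([
  [0,0,0,0,0,0,1],
  [0,0,0,0,0,0,1],
  [0,0,0,0,0,0,1],
  [0,0,0,0,0,0,1],
  [0,0,0,0,0,0,1],
])

```text
time_s: 13.92
tcp_pos: [403.1, -258.8, 47.6]
eef_rot: [[-0.527, 0.85, 0.002], [0.85, 0.527, -0.002], [-0.003, 0.001, -1.0]]
wrist_force: [-0.1, 0.9, 5.3]
width: 39.2
gripper_force: 59.8
```

Emit:
jog_arm([
  [0,0,0,0,0,0,1],
  [0,0,0,0,0,0,1],
])

```text
time_s: 14.08
tcp_pos: [403.1, -258.9, 47.6]
eef_rot: [[-0.527, 0.85, 0.002], [0.85, 0.527, -0.002], [-0.003, 0.001, -1.0]]
wrist_force: [-1.4, 0.8, 5.1]
width: 39.2
gripper_force: 59.8
```

```bash
python3 plan.py 1 "403 -257.5 130 32" "628 -93.5 130 3"; python3 - <<'E'
from station import env;import cv2
cv2.imwrite("pics/w6.png",env.capture("wrist")[150:])
E
```

```text
now 14.08 [ 403.1 -258.9   47.6] yaw 31.8 w 39.2 F [-1.4  0.8  5.1] g 59.84019577503204
end [627.88182855 -93.43475424 130.07357248] 3.01897787855943
[[0,0,-0.9,0,0,0,1],[0,0,-0.9,0,0,0,1],[0.04,0.02,-0.95,0,0,-0.05,1],[0.1,0.9,0,0,0,0.7,1],[0.1,0.9,0,0,0,0.7,1]]
[[0.2,0.9,0,0,0,0.7,1],[0.2,0.9,0,0,0,0.7,1],[0.2,0.9,0,0,0,0.7,1],[0.3,0.9,0,0,0,0.8,1],[0.3,0.9,0,0,0,0.7,1]]
[[0.4,0.9,0,0,0,0.8,1],[0.4,0.8,0,0,0,0.7,1],[0.49,0.79,0,0,0,0.75,1]]
```

View pics/w6.png

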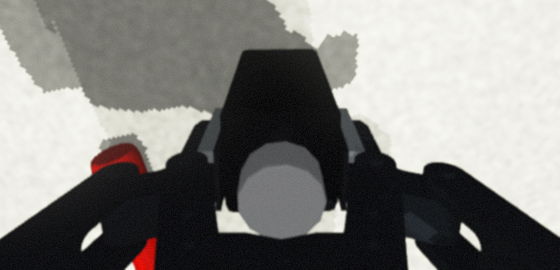

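The primer is gripped squarely on its flats, with its cap at (282,190) in the crop. I carry it to the far well.

Emit:
jog_arm([
  [0,0,-0.9,0,0,0,1],
  [0,0,-0.9,0,0,0,1],
  [0.04,0.02,-0.95,0,0,-0.05,1],
  [0.1,0.9,0,0,0,0.7,1],
  [0.1,0.9,0,0,0,0.7,1],
])

```text
time_s: 14.55
tcp_pos: [447.1, -225.3, 131.6]
eef_rot: [[-0.441, 0.898, 0.004], [0.898, 0.441, -0.004], [-0.005, 0.002, -1.0]]
wrist_force: [0.1, 0.0, -0.5]
width: 39.0
gripper_force: 60.9
```

Emit:
jog_arm([
  [0.2,0.9,0,0,0,0.7,1],
  [0.2,0.9,0,0,0,0.7,1],
  [0.2,0.9,0,0,0,0.7,1],
  [0.3,0.9,0,0,0,0.8,1],
  [0.3,0.9,0,0,0,0.7,1],
])

```text
time_s: 14.97
tcp_pos: [560.6, -141.5, 129.2]
eef_rot: [[-0.206, 0.979, 0.001], [0.979, 0.206, -0.001], [-0.001, 0.001, -1.0]]
wrist_force: [1.3, -1.0, 0.2]
width: 39.3
gripper_force: 60.9
```

Emit:
jog_arm([
  [0.4,0.9,0,0,0,0.8,1],
  [0.4,0.8,0,0,0,0.7,1],
  [0.49,0.79,0,0,0,0.75,1],
  [0,0,0,0,0,0,1],
  [0,0,0,0,0,0,1],
])

```text
time_s: 15.38
tcp_pos: [627.8, -91.6, 128.5]
eef_rot: [[-0.055, 0.998, 0.0], [0.998, 0.055, -0.0], [-0.0, 0.0, -1.0]]
wrist_force: [0.1, 1.0, -1.5]
width: 39.3
gripper_force: 61.0
```

```bash
python3 plan.py 1 "628 -93.5 54 3"; python3 - <<'E'
from station import env;import cv2
cv2.imwrite("pics/w7.png",env.capture("wrist"))
E
```

```text
now 15.38 [627.8 -91.6 128.5] yaw 3.1 w 39.3 F [ 0.1  1.  -1.5] g 61.04355454444885
end [627.88120742 -93.40302424  54.0879067 ] 2.9805246460239503
[[0,0,0.8,0,0,0,1],[0,0,0.8,0,0,0,1],[-0.06,0,0.88,0,0,0.04,1]]
```

View pics/w7.png

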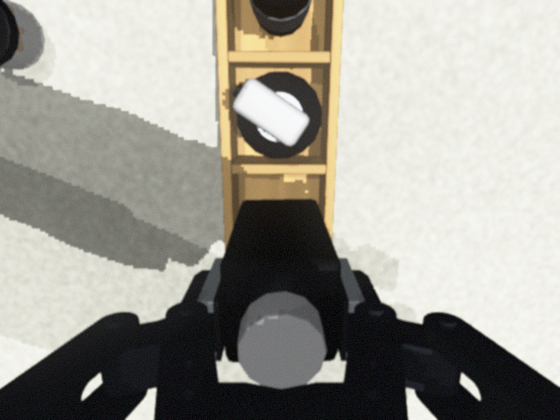

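The accelerator stands in the middle well at (277,115). The primer is squared up over the far well, so I lower it.

Emit:
jog_arm([
  [0,0,0.7,0,0,0,1],
  [-0.05,0,0.7,0,0,0.02,1],
  [0,0,0.7,0,0,0,1],
  [0,0,0.35,0,0,0,1],
  [0,0,0,0,0,0,1],
])

```text
time_s: 15.85
tcp_pos: [625.6, -94.6, 54.3]
eef_rot: [[-0.051, 0.999, -0.002], [0.999, 0.051, 0.0], [0.0, -0.002, -1.0]]
wrist_force: [0.6, -1.1, -0.4]
width: 39.7
gripper_force: 62.2
```

Emit:
jog_arm([
  [0,0,0,0,0,0,1],
  [0,0,0.04,0,0,0,1],
  [0,0,0,0,0,0,1],
])

```text
time_s: 16.1
tcp_pos: [627.0, -94.4, 53.9]
eef_rot: [[-0.051, 0.999, 0.001], [0.999, 0.051, -0.0], [-0.0, 0.001, -1.0]]
wrist_force: [-0.3, 0.4, -1.2]
width: 39.4
gripper_force: 62.2
```

Emit:
jog_arm([
  [0,0,0,0,0,0,0],
  [0,0,0,0,0,0,-0.5],
  [0,0,0,0,0,0,-1],
  [0,0,0,0,0,0,-1],
  [0,0,0,0,0,0,-1],
])

```text
time_s: 16.52
tcp_pos: [627.0, -93.9, 53.5]
eef_rot: [[-0.051, 0.999, 0.0], [0.999, 0.051, 0.0], [0.0, 0.0, -1.0]]
wrist_force: [0.3, -0.2, 0.3]
width: 85.4
gripper_force: 0.0
```

Emit:
jog_arm([
  [0,0,-0.7,0,0,0,-1],
  [0,0,-0.9,0,0,0,-1],
  [0,0,-1,0,0,0,-1],
  [0,0,-1,0,0,0,-1],
])

```text
time_s: 16.85
tcp_pos: [626.5, -93.7, 162.3]
eef_rot: [[-0.051, 0.999, -0.001], [0.999, 0.051, 0.0], [0.0, -0.001, -1.0]]
wrist_force: [0.4, -0.2, 0.5]
width: 85.2
gripper_force: 0.0
```

```bash
python3 plan.py -1 "490 125 165 0"
```

```text
now 16.85 [626.5 -93.7 162.3] yaw 2.9 w 85.2 F [ 0.4 -0.2  0.5] g 0.0
end [490.01058061 125.11531223 164.99719117] -0.0142567727515239
[[0.8,-0.5,0,0,0,0.1,-1],[0.8,-0.5,0,0,0,0.1,-1],[0.8,-0.5,0,0,0,0.1,-1],[0.8,-0.5,0,0,0,0.1,-1],[0.8,-0.5,0,0,0,0.1,-1]]
[[0.9,-0.5,0,0,0,0.1,-1],[0.8,-0.5,0,0,0,0,-1],[0.9,-0.4,0,0,0,0.1,-1],[0.81,-0.47,-0.09,0,0,0.04,-1]]
```

```bash
python3 plan.py -1 "610 130 165 0"
```

```text
now 16.85 [626.5 -93.7 162.3] yaw 2.9 w 85.2 F [ 0.4 -0.2  0.5] g 0.0
end [610.06726844 130.05769601 164.99719117] -0.0142567727515239
[[0.9,0,0,0,0,0.1,-1],[0.9,0,0,0,0,0.1,-1],[0.9,0,0,0,0,0.1,-1],[1,-0.1,0,0,0,0.1,-1],[0.9,-0.1,0,0,0,0.1,-1]]
[[1,0,0,0,0,0.1,-1],[0.9,-0.1,0,0,0,0.1,-1],[0.97,-0.05,-0.09,0,0,0.04,-1]]
```

Emit:
jog_arm([
  [0.9,0,0,0,0,0.1,-1],
  [0.9,0,0,0,0,0.1,-1],
  [0.9,0,0,0,0,0.1,-1],
  [1,-0.1,0,0,0,0.1,-1],
  [0.9,-0.1,0,0,0,0.1,-1],
])

```text
time_s: 17.27
tcp_pos: [615.6, 45.3, 161.5]
eef_rot: [[-0.016, 1.0, 0.0], [1.0, 0.016, 0.0], [0.0, 0.0, -1.0]]
wrist_force: [-0.9, 0.2, 0.1]
width: 85.6
gripper_force: 0.0
```

Emit:
jog_arm([
  [1,0,0,0,0,0.1,-1],
  [0.9,-0.1,0,0,0,0.1,-1],
  [0.97,-0.05,-0.09,0,0,0.04,-1],
  [0,0,0,0,0,0,-1],
  [0,0,0,0,0,0,-1],
])

```text
time_s: 17.68
tcp_pos: [610.4, 131.2, 164.3]
eef_rot: [[-0.002, 1.0, 0.0], [1.0, 0.002, -0.0], [-0.0, 0.0, -1.0]]
wrist_force: [-0.7, -0.2, 0.1]
width: 85.6
gripper_force: 0.0
```

Emit:
jog_arm([
  [0,0,0,0,0,0,-1],
  [0,0,0,0,0,0,-1],
])

```text
time_s: 17.85
tcp_pos: [610.6, 129.0, 164.0]
eef_rot: [[0.001, 1.0, -0.0], [1.0, -0.001, -0.0], [-0.0, -0.0, -1.0]]
wrist_force: [0.1, -0.2, 0.5]
width: 85.4
gripper_force: 0.0
```

```bash
python3 plan.py -1 "429.3 130.3 110 0"; python3 - <<'E'
import sys;sys.path.insert(0,'.')
from h import *
k=env.get_calibration("wrist");im=env.capture("wrist");np.savez("w8.npz",**k)
a=np.radians(3)
def cad(x,y,z): return [624.9+x*np.cos(a)-y*np.sin(a),-29.6+x*np.sin(a)+y*np.cos(a),z]
for X in [cad(-35,99,45),cad(35,99,45),cad(-35,99,0),cad(35,99,0),[668,222,8],[544,222,8]]:
    u,v=proj(k,X)[0]; cv2.circle(im,(int(round(u)),int(round(v))),1,(0,0,255),-1);print(np.round((u,v)))
cv2.imwrite("pics/w8.png",cv2.resize(im,(800,600),interpolation=cv2.INTER_CUBIC))
E
```

```text
now 17.85 [610.6 129.  164. ] yaw -0.1 w 85.4 F [ 0.1 -0.2  0.5] g 0.0
end [429.44200416 130.37141734 109.99817251] 0.015392070860553803
[[0,-0.9,0.3,0,0,0,-1],[0,-0.9,0.2,0,0,0,-1],[0,-0.8,0.3,0,0,0,-1],[0,-0.9,0.2,0,0,0,-1],[0,-0.8,0.3,0,0,0,-1]]
[[0,-0.9,0.2,0,0,0,-1],[0.04,-0.84,0.3,0,0,-0.02,-1]]
[247. 279.]
[338. 275.]
[251. 256.]
[331. 252.]
[357.  69.]
[192.  69.]
```

View pics/w8.png

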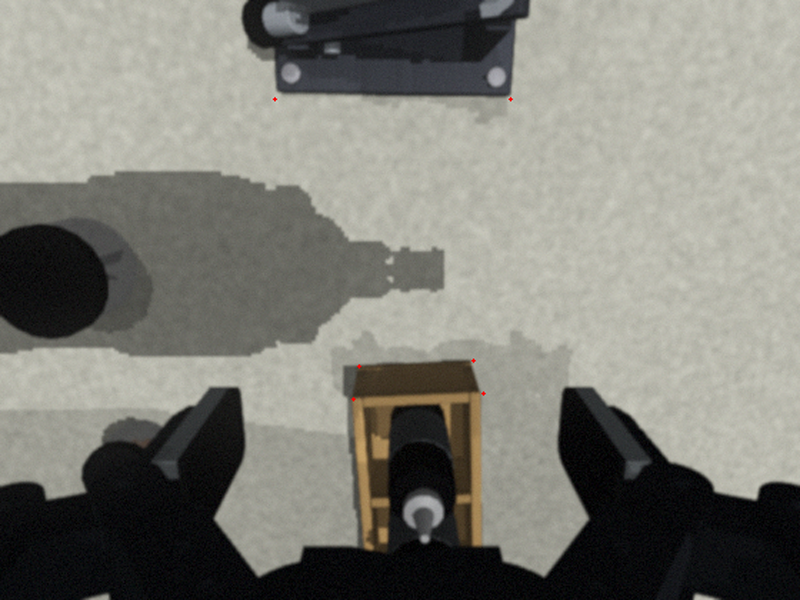

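The caddy corner projections match the picture. The jig's near edge runs (277,92)→(510,96) in this view, about 3 mm further than first estimated, so y≈225. The jar target becomes (615.4,147). I go for the wide jar.

Emit:
jog_arm([
  [0,-0.9,0.3,0,0,0,-1],
  [0,-0.9,0.2,0,0,0,-1],
  [0,-0.8,0.3,0,0,0,-1],
  [0,-0.9,0.2,0,0,0,-1],
  [0,-0.8,0.3,0,0,0,-1],
])

```text
time_s: 18.32
tcp_pos: [480.4, 129.1, 124.9]
eef_rot: [[0.002, 1.0, 0.0], [1.0, -0.002, 0.0], [0.0, 0.0, -1.0]]
wrist_force: [-0.2, 0.7, 0.4]
width: 85.4
gripper_force: 0.0
```

Emit:
jog_arm([
  [0,-0.9,0.2,0,0,0,-1],
  [0.04,-0.84,0.3,0,0,0,-1],
  [0,0,0,0,0,0,-1],
  [0,0,0,0,0,0,-1],
  [0,0,0,0,0,0,-1],
])

```text
time_s: 18.73
tcp_pos: [430.4, 130.6, 110.8]
eef_rot: [[0.001, 1.0, 0.002], [1.0, -0.001, 0.0], [0.0, 0.002, -1.0]]
wrist_force: [0.8, -0.4, 0.5]
width: 85.5
gripper_force: 0.0
```

```bash
python3 wfit.py wide_jar 429 130; python3 plan.py -1 "429.3 130.3 8 0"
```

```text
wide_jar [427.5 131.1] -0.1 cost 0.046 conf 0.89
now 18.83 [430.6 130.7 110.8] yaw -0.1 w 85.2 F [-0.7  0.1 -0.5] g 0.0
end [429.44483061 130.41693578   7.94341333] 0.01621475782453255
[[0,0,0.9,0,0,0,-1],[0,0,0.8,0,0,0,-1],[0,0,0.9,0,0,0,-1],[-0.01,-0.04,0.83,0,0,-0.02,-1]]
```

Emit:
jog_arm([
  [0,-0.05,0.9,0,0,0,-1],
  [0,0,0.9,0,0,0,-1],
  [0,0,0.8,0,0,0,-1],
  [0,0,0.5,0,0,0,-1],
  [0,0,0.3,0,0,0,-1],
])

```text
time_s: 19.25
tcp_pos: [427.5, 130.9, 6.3]
eef_rot: [[0.001, 1.0, -0.002], [1.0, -0.001, 0.0], [0.0, -0.002, -1.0]]
wrist_force: [0.1, 1.7, -0.2]
width: 85.4
gripper_force: 0.0
```

Emit:
jog_arm([
  [0,0,0,0,0,0,-1],
  [0,0,0,0,0,0,1],
  [0,0,0,0,0,0,1],
  [0,0,0,0,0,0,1],
  [0,0,0,0,0,0,1],
])

```text
time_s: 19.67
tcp_pos: [429.1, 131.1, 9.9]
eef_rot: [[0.0, 1.0, 0.002], [1.0, -0.0, -0.0], [-0.0, 0.002, -1.0]]
wrist_force: [-1.6, 0.5, 5.1]
width: 58.4
gripper_force: 63.2
```

Emit:
jog_arm([
  [0,0,0,0,0,0,1],
  [0,0,0,0,0,0,1],
  [0,0,0,0,0,0,1],
])

```text
time_s: 19.92
tcp_pos: [429.1, 131.1, 10.0]
eef_rot: [[0.0, 1.0, 0.003], [1.0, -0.0, -0.0], [-0.0, 0.003, -1.0]]
wrist_force: [-2.0, -0.3, 4.9]
width: 58.7
gripper_force: 63.3
```

```bash
python3 plan.py 1 "429 130.5 70 0" "615.4 147 70 0"; python3 - <<'E'
import sys;sys.path.insert(0,'.')
from h import *
k=env.get_calibration("wrist");im=env.capture("wrist");np.savez("w9.npz",**k)
cv2.imwrite("pics/w9.png",im)
E
```

```text
now 19.92 [429.1 131.1  10. ] yaw -0.0 w 58.7 F [-2.  -0.3  4.9] g 63.31196308135986
end [615.40569098 146.95615281  69.9691234 ] -0.014757035489498596
[[0,0,-0.7,0,0,0,1],[0,0,-0.7,0,0,0,1],[-0.02,0,-0.6,0,0,0,1],[0.1,0.9,0,0,0,0,1],[0.1,0.9,0,0,0,0,1]]
[[0.1,0.9,0,0,0,0,1],[0.1,0.9,0,0,0,0,1],[0.1,0.9,0,0,0,0,1],[0,0.9,0,0,0,0,1],[0.05,0.81,0,0,0,0,1]]
```

View pics/w9.png

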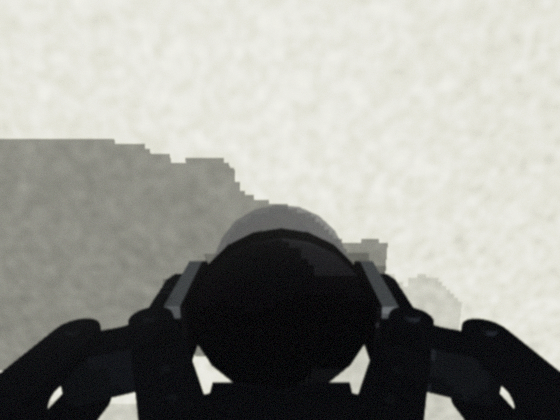

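The wide jar is gripped and centred, with its lid top at row 229 and columns 187–372. I carry it to the gap.

Emit:
jog_arm([
  [0,0,-0.7,0,0,0,1],
  [0,0,-0.7,0,0,0,1],
  [-0.02,0,-0.6,0,0,0,1],
  [0.1,0.9,0,0,0,0,1],
  [0.1,0.9,0,0,0,0,1],
])

```text
time_s: 20.38
tcp_pos: [484.4, 136.7, 71.4]
eef_rot: [[0.0, 1.0, 0.006], [1.0, -0.0, 0.0], [0.0, 0.006, -1.0]]
wrist_force: [-0.4, -0.4, -0.7]
width: 58.1
gripper_force: 64.7
```

Emit:
jog_arm([
  [0.1,0.9,0,0,0,0,1],
  [0.1,0.9,0,0,0,0,1],
  [0.1,0.9,0,0,0,0,1],
  [0,0.9,0,0,0,0,1],
  [0.05,0.81,0,0,0,0,1],
])

```text
time_s: 20.8
tcp_pos: [616.2, 146.9, 68.8]
eef_rot: [[0.0, 1.0, 0.001], [1.0, -0.0, 0.0], [0.0, 0.001, -1.0]]
wrist_force: [-0.4, -0.7, -1.2]
width: 58.2
gripper_force: 64.7
```

Emit:
jog_arm([
  [0,0,0,0,0,0,1],
  [0,0,0,0,0,0,1],
  [0,0,0,0,0,0,1],
])

```text
time_s: 21.05
tcp_pos: [613.9, 147.0, 68.4]
eef_rot: [[0.0, 1.0, -0.0], [1.0, -0.0, 0.0], [0.0, -0.0, -1.0]]
wrist_force: [1.0, 0.4, -2.8]
width: 58.0
gripper_force: 65.0
```

```bash
python3 plan.py 1 "615.4 147 11 0"; python3 - <<'E'
import sys;sys.path.insert(0,'.')
from h import *
k=np.load("w9.npz")
for y in(129,131,133):
    q=proj(k,circ(30,44,72)+[429.1,y,0]);print(y,np.round([q[:,0].min(),q[:,0].max(),q[:,1].min(),q[:,1].max()],1))
E
```

```text
now 21.05 [613.9 147.   68.4] yaw -0.0 w 58.0 F [ 1.   0.4 -2.8] g 64.96123552322388
end [615.40374431 147.03666157  11.13692259] -0.007673089286903469
[[0,0,1,0,0,0,1],[0,0.05,0.91,0,0,0,1]]
129 [189.8 371.1 243.6 402. ]
131 [189.3 371.5 237.5 397.4]
133 [188.9 371.9 231.4 392.7]
```

Emit:
jog_arm([
  [-0.03,0.04,0.6,0,0,0,1],
  [0,0,0.6,0,0,0,1],
  [0,0,0.4,0,0,0,1],
  [0,0,0.25,0,0,0,1],
  [0,0,0,0,0,0,1],
])

```text
time_s: 21.47
tcp_pos: [613.8, 146.1, 11.1]
eef_rot: [[0.0, 1.0, -0.002], [1.0, -0.0, 0.0], [0.0, -0.002, -1.0]]
wrist_force: [-1.2, -0.3, -2.3]
width: 58.2
gripper_force: 65.2
```

Emit:
jog_arm([
  [0,0,0,0,0,0,1],
  [0,0,0.07,0,0,0,1],
  [0,0,0,0,0,0,1],
])

```text
time_s: 21.72
tcp_pos: [615.9, 146.1, 11.4]
eef_rot: [[0.0, 1.0, 0.001], [1.0, -0.0, 0.0], [0.0, 0.001, -1.0]]
wrist_force: [-0.5, -0.2, -0.7]
width: 58.0
gripper_force: 65.1
```

Emit:
jog_arm([
  [0,0,0,0,0,0,0],
  [0,0,0,0,0,0,-0.5],
  [0,0,0,0,0,0,-1],
  [0,0,0,0,0,0,-1],
  [0,0,0,0,0,0,-1],
])

```text
time_s: 22.13
tcp_pos: [615.5, 146.1, 10.8]
eef_rot: [[0.0, 1.0, 0.0], [1.0, -0.0, 0.0], [0.0, 0.0, -1.0]]
wrist_force: [-0.6, -0.4, -0.1]
width: 85.4
gripper_force: 0.0
```

Emit:
jog_arm([
  [0,0,-0.7,0,0,0,-1],
  [0,0,-0.9,0,0,0,-1],
  [0,0,-1,0,0,0,-1],
  [0,0,-1,0,0,0,-1],
  [0,0,-1,0,0,0,-1],
])

```text
time_s: 22.55
tcp_pos: [615.1, 146.1, 150.0]
eef_rot: [[0.0, 1.0, 0.0], [1.0, -0.0, 0.0], [0.0, 0.0, -1.0]]
wrist_force: [0.1, 0.3, -0.2]
width: 85.1
gripper_force: 0.0
```

```bash
python3 plan.py -1 "446 10 110 0"; python3 wfit.py wide_jar 615 147
```

```text
now 22.55 [615.1 146.1 150. ] yaw -0.0 w 85.1 F [ 0.1  0.3 -0.2] g 0.0
end [445.87294703   9.90835725 110.11304291] -0.018707741784404118
[[-0.6,-0.7,0.2,0,0,0,-1],[-0.6,-0.7,0.2,0,0,0,-1],[-0.6,-0.7,0.2,0,0,0,-1],[-0.5,-0.7,0.1,0,0,0,-1],[-0.6,-0.7,0.2,0,0,0,-1]]
[[-0.5,-0.7,0.1,0,0,0,-1],[-0.6,-0.7,0.2,0,0,0,-1],[-0.54,-0.74,0.13,0,0,0,-1]]
wide_jar [619.4 143.8] 4.5 cost 0.025 conf 0.74
```

Emit:
jog_arm([
  [-0.6,-0.7,0.2,0,0,0,-1],
  [-0.6,-0.7,0.2,0,0,0,-1],
  [-0.6,-0.7,0.2,0,0,0,-1],
  [-0.5,-0.7,0.1,0,0,0,-1],
  [-0.6,-0.7,0.2,0,0,0,-1],
])

```text
time_s: 23.07
tcp_pos: [509.3, 58.7, 121.0]
eef_rot: [[-0.0, 1.0, 0.0], [1.0, 0.0, 0.0], [0.0, 0.0, -1.0]]
wrist_force: [-0.0, -1.4, 1.5]
width: 85.6
gripper_force: 0.0
```

Emit:
jog_arm([
  [-0.5,-0.7,0.1,0,0,0,-1],
  [-0.6,-0.7,0.2,0,0,0,-1],
  [-0.54,-0.74,0.13,0,0,0,-1],
  [0,0,0,0,0,0,-1],
  [0,0,0,0,0,0,-1],
])

```text
time_s: 23.48
tcp_pos: [445.4, 9.4, 108.2]
eef_rot: [[0.002, 1.0, 0.0], [1.0, -0.002, 0.0], [0.0, 0.0, -1.0]]
wrist_force: [-0.2, -1.0, 1.0]
width: 85.3
gripper_force: 0.0
```

```bash
cat > chk.py <<'E'
from h import *
for c in("top","scene"):
    im=env.capture(c)
    for n,p in(("wide_jar",(615,147)),("caddy",(625,-30))):
        o=observe(c,n)
        if o: r=fit(n,[o[0]],p);print(c,n,np.round(r.x[:2],1),round(np.degrees(r.x[2]),1),"cost",round(r.fun,3),"conf",round(o[1],2))
    cv2.imwrite(f"pics/{c}1.png",im)
E
python3 chk.py; python3 wfit.py small_jar 446 10;python3 plan.py -1 "446 10 6 0"
```

```text
top wide_jar [619.3 146.3] 12.8 cost 0.07 conf 0.83
top caddy [642.7 -49.2] 11.3 cost 0.86 conf 0.56
scene wide_jar [613.9 147.8] 2.0 cost 0.066 conf 0.89
scene caddy [625.1 -30.5] 2.2 cost 0.4 conf 0.79
small_jar [444.   10.4] 5.9 cost 0.072 conf 0.95
now 23.88 [446.4  10.2 108.6] yaw 0.0 w 85.6 F [ 0.2 -0.4 -0.3] g 0.0
end [446.08679037   9.93459303   6.02210303] -0.014343167541653667
[[0,0,0.9,0,0,0,-1],[0,0,0.8,0,0,0,-1],[0,0,0.9,0,0,0,-1],[-0.01,-0.01,0.82,0,0,0.01,-1]]
```

The wide jar stands at about (616,146.5) by the grip pose and the cameras, which is on target. Next I grip the small jar.

Emit:
jog_arm([
  [0,0,0.9,0,0,0,-1],
  [0,0,0.9,0,0,0,-1],
  [0,0,0.8,0,0,0,-1],
  [0,0,0.5,0,0,0,-1],
  [0,0,0.3,0,0,0,-1],
])

```text
time_s: 24.3
tcp_pos: [444.9, 10.5, 4.4]
eef_rot: [[-0.0, 1.0, -0.003], [1.0, 0.0, 0.001], [0.001, -0.003, -1.0]]
wrist_force: [0.6, -0.8, 0.2]
width: 85.7
gripper_force: 0.0
```

Emit:
jog_arm([
  [0,0,0,0,0,0,-1],
  [0,0,0,0,0,0,1],
  [0,0,0,0,0,0,1],
  [0,0,0,0,0,0,1],
  [0,0,0,0,0,0,1],
])

```text
time_s: 24.72
tcp_pos: [447.1, 9.6, 8.1]
eef_rot: [[0.0, 1.0, 0.002], [1.0, -0.0, -0.001], [-0.001, 0.002, -1.0]]
wrist_force: [-3.2, 1.2, 8.5]
width: 41.9
gripper_force: 59.3
```

Emit:
jog_arm([
  [0,0,0,0,0,0,1],
  [0,0,0,0,0,0,1],
  [0,0,0,0,0,0,1],
])

```text
time_s: 24.97
tcp_pos: [447.1, 9.7, 8.2]
eef_rot: [[0.0, 1.0, 0.002], [1.0, -0.0, -0.001], [-0.001, 0.002, -1.0]]
wrist_force: [-2.2, -0.4, 7.4]
width: 42.1
gripper_force: 59.6
```

```bash
python3 plan.py 1 "446 10 95 0" "615.5 147 95 0"; python3 - <<'E'
import sys;sys.path.insert(0,'.')
from h import *
k=env.get_calibration("wrist");im=env.capture("wrist");s=env.read_state()
cv2.imwrite("pics/w10.png",im)
for dy in(-2,0,2,4):
    q=proj(k,circ(22,36,72)+[s["tcp_pos"][0],s["tcp_pos"][1]+dy,0]);print(dy,np.round([q[:,0].min(),q[:,0].max(),q[:,1].min(),q[:,1].max()],1))
E
```

```text
now 24.97 [447.1   9.7   8.2] yaw -0.0 w 42.1 F [-2.2 -0.4  7.4] g 59.57430303096771
end [615.40255496 147.01060857  94.860465  ] -0.014477308720549167
[[0,0,-1,0,0,0,1],[0,0,-0.9,0,0,0,1],[0.01,-0.04,-0.99,0,0,0,1],[0.6,0.7,0,0,0,0,1],[0.6,0.7,0,0,0,0,1]]
[[0.6,0.7,0,0,0,0,1],[0.6,0.7,0,0,0,0,1],[0.5,0.7,0,0,0,0,1],[0.6,0.7,0,0,0,0,1],[0.5,0.7,0,0,0,0,1]]
[[0.57,0.75,0,0,0,0,1]]
-2 [217.1 343.8 259.1 370.7]
0 [216.8 344.1 253.5 366.1]
2 [216.6 344.4 247.8 361.4]
4 [216.3 344.6 242.1 356.7]
```

View pics/w10.png

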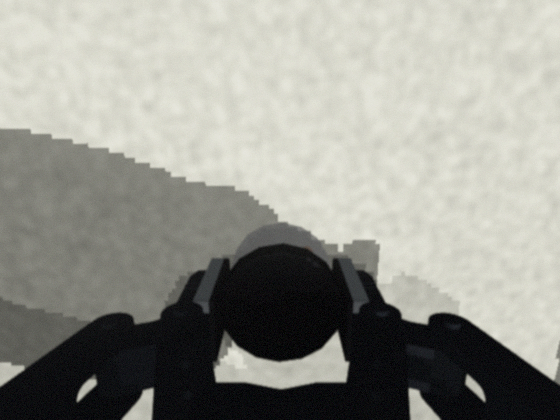

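The small jar is gripped and centred in x, its lid spanning rows 243–360. It has the same +2.7 mm lateral offset as the wide jar had, so the same TCP point, (615.5,146.1), stacks them concentric.

Emit:
jog_arm([
  [0,0,-1,0,0,0,1],
  [0,0,-0.9,0,0,0,1],
  [0.01,-0.04,-0.99,0,0,0,1],
  [0.6,0.7,0,0,0,0,1],
  [0.6,0.7,0,0,0,0,1],
])

```text
time_s: 25.43
tcp_pos: [489.5, 45.8, 97.0]
eef_rot: [[0.002, 1.0, 0.007], [1.0, -0.002, -0.001], [-0.001, 0.007, -1.0]]
wrist_force: [0.9, 0.1, -0.1]
width: 41.9
gripper_force: 60.8
```

Emit:
jog_arm([
  [0.6,0.7,0,0,0,0,1],
  [0.6,0.7,0,0,0,0,1],
  [0.5,0.7,0,0,0,0,1],
  [0.6,0.7,0,0,0,0,1],
  [0.5,0.7,0,0,0,0,1],
])

```text
time_s: 25.85
tcp_pos: [593.1, 131.5, 93.8]
eef_rot: [[-0.0, 1.0, 0.001], [1.0, 0.0, 0.0], [0.0, 0.001, -1.0]]
wrist_force: [0.6, 0.3, -0.7]
width: 42.1
gripper_force: 60.8
```

Emit:
jog_arm([
  [0.54,0.75,0,0,0,0,1],
  [0,0,0,0,0,0,1],
  [0,0,0,0,0,0,1],
  [0,0,0,0,0,0,1],
  [0,0,0,0,0,0,1],
])

```text
time_s: 26.27
tcp_pos: [614.1, 145.9, 93.8]
eef_rot: [[0.001, 1.0, 0.0], [1.0, -0.001, -0.0], [-0.0, 0.0, -1.0]]
wrist_force: [-0.1, 0.3, -0.0]
width: 41.5
gripper_force: 61.0
```

```bash
python3 plan.py 1 "615.6 146.1 53 0"; python3 - <<'E'
from station import env;import cv2
cv2.imwrite("pics/w11.png",env.capture("wrist"))
E
```

```text
now 26.27 [614.1 145.9  93.8] yaw -0.0 w 41.5 F [-0.1  0.3 -0. ] g 60.985071659088135
end [615.55980547 146.2163605   53.00481016] 0.00040786133324912516
[[0,0,0.7,0,0,0,1],[0.01,0.05,0.66,0,0,-0.01,1]]
```

View pics/w11.png

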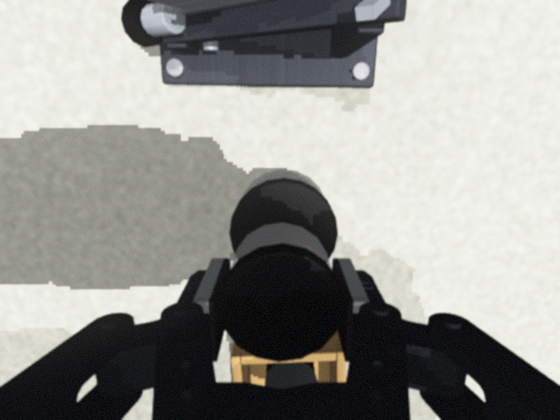

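The wrist view shows the small jar (column 281) above the wide jar (column 284), about 1.7 mm off in x. I correct for that while lowering.

Emit:
jog_arm([
  [0,0.05,0.5,0,0,0,1],
  [0,0,0.4,0,0,0,1],
  [0,0,0.3,0,0,0,1],
  [0,0,0.1,0,0,0,1],
  [0,0,0,0,0,0,1],
])

```text
time_s: 26.73
tcp_pos: [615.1, 146.2, 53.4]
eef_rot: [[0.001, 1.0, -0.002], [1.0, -0.001, 0.0], [0.0, -0.002, -1.0]]
wrist_force: [0.4, -0.5, -0.1]
width: 42.0
gripper_force: 61.1
```

Emit:
jog_arm([
  [0,0,0,0,0,0,1],
  [0,0,0,0,0,0,1],
  [0,0,0,0,0,0,1],
])

```text
time_s: 26.98
tcp_pos: [616.3, 146.4, 54.9]
eef_rot: [[0.0, 1.0, 0.001], [1.0, -0.0, 0.0], [0.0, 0.001, -1.0]]
wrist_force: [-0.0, -0.1, 0.7]
width: 41.8
gripper_force: 61.0
```

Emit:
jog_arm([
  [0,-0.01,0.07,0,0,0,1],
  [0,0,0,0,0,0,1],
  [0,0,0,0,0,0,1],
])

```text
time_s: 27.23
tcp_pos: [615.7, 146.4, 52.3]
eef_rot: [[0.0, 1.0, 0.0], [1.0, -0.0, 0.0], [0.0, 0.0, -1.0]]
wrist_force: [0.2, 0.5, -0.6]
width: 42.0
gripper_force: 61.0
```

Emit:
jog_arm([
  [0,0,0,0,0,0,0],
  [0,0,0,0,0,0,-0.5],
  [0,0,0,0,0,0,-1],
  [0,0,0,0,0,0,-1],
  [0,0,0,0,0,0,-1],
])

```text
time_s: 27.65
tcp_pos: [615.6, 146.4, 52.2]
eef_rot: [[0.0, 1.0, 0.0], [1.0, -0.0, 0.0], [0.0, 0.0, -1.0]]
wrist_force: [-0.0, 0.1, 0.5]
width: 85.4
gripper_force: 0.0
```

Emit:
jog_arm([
  [0,0,-0.5,0,0,0,-1],
  [0,0,-0.9,0,0,0,-1],
  [0,0,-1,0,0,0,-1],
  [0,0,-1,0,0,0,-1],
  [0,0,-0.8,0,0,0,-1],
])

```text
time_s: 28.07
tcp_pos: [615.9, 146.4, 180.7]
eef_rot: [[0.0, 1.0, 0.002], [1.0, -0.0, 0.0], [0.0, 0.002, -1.0]]
wrist_force: [0.8, -0.2, 0.0]
width: 85.1
gripper_force: 0.0
```

Emit:
jog_arm([
  [0,-1,0,0,0,0,-1],
  [0,-1,0,0,0,0,-1],
  [0,-1,0,0,0,0,-1],
  [0,-1,0,0,0,0,-1],
  [0,-1,0,0,0,0,-1],
])

```text
time_s: 28.48
tcp_pos: [464.3, 146.4, 178.0]
eef_rot: [[0.0, 1.0, 0.0], [1.0, -0.0, 0.0], [0.0, 0.0, -1.0]]
wrist_force: [-1.0, 0.5, 0.6]
width: 85.5
gripper_force: 0.0
```

```bash
python3 - <<'E'
from station import env;import cv2,numpy as np
a=cv2.resize(env.capture("top")[130:310,85:465],None,fx=2,fy=2,interpolation=cv2.INTER_CUBIC)
b=cv2.resize(env.capture("scene")[130:270,190:490],(760,238*760//510),interpolation=cv2.INTER_CUBIC)
b=b[:235]
cv2.imwrite("pics/fin.png",np.vstack([a[:360],cv2.resize(b,(760,235))]));s=env.read_state();print(s["time_s"],s["tcp_pos"],s["wrist_force"])
E
```

```text
28.5833 [462.10918384 146.82630939 178.13282215] [ 0.56596528 -0.37807319 -0.23094776]
```

View pics/fin.png

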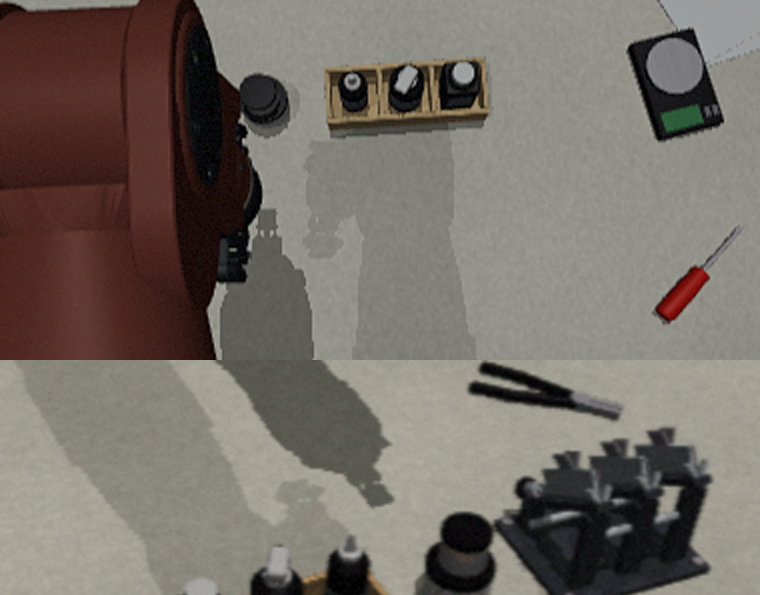

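The final picture shows the three bottles upright in their wells: glue (353,90), accelerator (405,88) and primer (463,85). The small jar sits centred on the wide jar at (262,98), and the screwdriver, scale and pliers show no movement. I hand in.

```bash
python3 -c "
from station import env
print(env.finish_job())"
```

```text
the job is handed in; nothing more can be done
None
```

The job is handed in after about 29 s: all three bottles stand upright in their wells as asked, and the wide jar is midway in the gap with the small jar centred on its lid. The scale, pliers and screwdriver were not touched.

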